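Swap the cheeses and grip the new one in the ratchet clamp

ROBOT

A 6-joint arm with a two-finger parallel gripper is mounted at the origin on the work surface. World frame = base frame: x ahead of the robot, y to its left, z up, the work surface at z = 0. Lengths are in mm, angles in degrees, forces in N, time in s.
With the tool pointing down it reaches from about 350 to 850 mm from the base axis. Payload 8.1 kg.
Tool frame: the origin (TCP) lies between the finger pads, 19 mm behind the fingertips; this is the grasp point; z points along the fingers, y is the direction in which the jaws open and shut (so a half turn about z gives the same grasp; the last joint's range is limited). The gripper opens to 85 mm and grips with 20 to 120 N. Pads are 22 mm wide; open, the fingers measure 114 mm over their backs; the gripper's body (76 mm by 85 mm) begins 54 mm behind the grasp point. The pads swing forward as they close: fully open they stand 13 mm farther back than shut.
Start: joints at [-81.784, 7.471, 85.268, -0, 87.261, -4.893], TCP at [136.106, -584.364, 249.992] pointing down, gripper open.
Joint ranges: [-169.43, 169.43], [-51.17, 129.36], [1.28, 143.12], [-76.62, 256.62], [0, 156.53], [-152.29, 152.29]. Speed limits (degrees/s): [136.94, 136.94, 159.86, 180, 180, 180].

INTERFACE

Orientations are given as [roll, pitch, yaw] about the fixed x, y, z axes, in that order (R = Rz(yaw) Ry(pitch) Rx(roll)).
In Python, from bench import sense, snapshot, camera_params, hand_in gives the robot as it stands.
- The arm moves only by the tool servo_tool, never from a script. Its argument "motion" is a list of rows, each a list of 7 numbers: the finger opening in mm, from 0 to 85.4, then the shift along the tool's x, y, z in mm, then the turn, a rotation vector about the tool's x, y, z in rad. A call has 1 to 10 rows; each row shifts and turns the pose as measured when the row begins, along the tool's axes as they then stand; what a row does not reach is not made up. A row lasts 1/10 s, in which the tool goes at most 50 mm and 8.59 degrees, less where a joint would pass 70% of its speed; a pose out of reach is approached as far as the arm can. A call with a gripper value outside its range is refused whole. The fingers move at their own pace and stop on an object; "force" is the grip in N (left out, the last holds). Time passes only in rows, so rows that do not move let the fingers close. It gives the time, the measured TCP pose, the force and the opening at its end, in the units of the state.
- sense(): the state, without advancing time (a new reading comes with each control period).
- snapshot(name): name is "side" or "top" or "wrist"; returns the picture (420x560x3 uint8, blue, green, red); there is no depth.
- camera_params(name): a dict with "fx", "fy", "cx", "cy" (pixels), "R" (3x3) and "t" (3): a world point X has camera coordinates R X + t; the wrist camera has in their place "tool_from_camera" (4x4, takes a point from camera to tool coordinates, whose origin is the TCP and whose axes are the flange's). Camera axes: x right, y down, z forward; pixel columns grow to the right and rows downward; lengths in mm; the calibration is good to about 2 mm. A picture is of the moment at which its call begins: read the wrist's pose just before it. camera_params takes no time and is no camera call.
- hand_in(): hands the job in, once; it reports no verdict.
The state is a dict: "time": time; "joint_pos": joint angles; "qd": joint speeds; "joint_efforts": joint torques, N m; "tool_pos": TCP position; "tcp_rot": TCP orientation; "ft_force": force on the tool from outside, world axes, zero at the start; "wrist_torque": the same for the moment, N m; "finger_gap": finger opening in mm.
Only numpy, scipy, OpenCV 4.12 (cv2) and the standard library are available. Lean on these libraries where they do the work, as an engineer would, in place of code of your own. Each camera call takes 0.05 s, during which the arm holds its last target. There are 200 camera calls.

TASK

The squat little cheese standing in the bay of the ratchet clamp is finished with: swap it with the tall little cheese on the white mat, so that the squat one stands in the middle of the mat and the tall one stands in the clamp, near the fence. Then pump the clamp's trigger against its handle, never pushing the jaw by hand, until the jaw's sprung plate presses the tall cheese against the fence and is pushed in by a quarter to a half of its spring travel, and no further, or the cheese is crushed. Finish while still holding the trigger squeezed, and leave the big cheese, the corer and the jar alone.

Things in the scene. Friction and masses are not known exactly. Their poses are not given: they have to be found in the camera images.
- clamp: ratchet clamp on a fixed white board 15 mm thick. Origin: on the table under it, on its centre line. x runs along the clamp from handle and trigger (x = -70 mm) to the fence (+165 mm); board x -170 to +190, y -60 to +60 mm. Bay: the space on the board between plate and fence, open on both y sides. Tops over the table: grey housing 95 mm (y +-16), fence 75, jaw 62, handle 150 mm
- fence: fixed upright white plate at the far end of the bay, 80 mm wide, its face at clamp x = +165 mm. Same origin and axes as the clamp
- fence_face (a point): centre of the fence's face towards the bay, 45 mm over the table
- squeeze_mid (a point): where to put the TCP to squeeze: clamp x = -87.5 mm, 129 mm over the table; axes as the clamp's. The fixed black handle is an upright post, 14 mm thick along x, 32 mm wide, 62 to 150 mm over the table, its back face 15 mm behind (-x) this point. Over both, handle plus trigger bar measure 47 mm at rest, 30 mm fully squeezed
- trigger_bar: round black cross bar atop the trigger, 12 mm thick, 50 mm along clamp y, 129 mm over the table. Origin: its centre. Its front face is 32 mm ahead (+x) of squeeze_mid at rest, 15 mm fully squeezed: fingers centred on squeeze_mid must open past 66 mm to let it return. Resists with 3 to 6 N, plus 7 N while the jaw advances, plus 0.4 N per mm that the plate is pushed in
- trigger (a joint): trigger angle, rad: 0 at rest (springs back by itself), 0.38 fully squeezed to the handle. Squeezing drives the jaw forward by a pawl, about 11 mm a full stroke; let go, the pawl slips back over teeth 6 mm apart and catches the next one after about two thirds of a full release. So each full pump gives 6 mm (the first 4 to 11 mm). The jaw stays put by friction
- jaw (a joint): advance of the jaw bar towards the fence in m. At 0 the plate face, not pushed in, is at clamp x = +65 mm (100 mm from the fence); at value j it is 100 mm - j from it. Range 0 to 0.066. The jaw cannot be turned back with the trigger
- jaw_head: black block on the end of the ratchet bar that carries the sprung plate on two pins, 50 mm wide, 17 to 62 mm over the table
- plate: white pressing plate of the jaw, 60 mm wide, 42 mm high (20 to 62 mm over the table), 8 mm thick, standing on springs in front of the jaw head. Origin: on the plane of its face, at table height; x towards the fence
- spring (a joint): how far the plate is pushed in towards the jaw head, in m: 0 free, 0.024 whole travel; it pushes back with 0.6 N per mm. Beyond 0.020 the cheese is crushed
- squat: squat round yellow cheese, 64 mm in diameter, 40 mm high, about 130 g. Origin: centre of its underside. Stands in the clamp's bay at the start, on the board
- tall: tall round yellow cheese, 56 mm in diameter, 66 mm high, about 160 g. Origin: centre of its underside. Stands on the mat at the start
- mat: fixed square perforated white mat, 120 x 120 x 6 mm thick, to the left or right of the clamp. Origin: centre of its underside
- big_wheel: large round yellow cheese, 120 mm in diameter, 55 mm high, on a square white tray 140 x 140 x 18 mm, on the other side of the clamp than the mat. Leave alone. Origin: centre of its underside
- trier: steel T-shaped cheese corer with wooden cross grip, 130 mm long, 80 mm wide, 20 mm high, lying on the table at the far right. Leave alone
- jar: glass jar, 64 mm in diameter, 80 mm high, at the far left. Leave alone. The table between the robot and the clamp is free
Mind the look-alikes: they are no part of the job. What is shaped like the squat but green or red is not meant.

How it is judged:
By the outcome, as a careful person would: the job done as asked, in the order asked, and still so for the second after the job is handed in, while the arm keeps its last pose, push and grip.
It also fails if it takes over 72 s, if anything falls off the work surface, if the arm or the gripper's body presses on something with over 40 N, if the wrist force passes 120 N, or if a joint passes its speed limit or range.

## Working session

There is one attempt and no reset: what is moved stays moved. The work goes in short steps, Python scripts to look and compute and a tool call to move; the robot and the scene stay as the last step left them, time stands still between calls to the robot, and variables do not carry over. Pictures are saved under pics/ and viewed, about 8 in all and at most 12, crops included, and the job is handed in when it is done.

Besides the shell and the picture viewer there is one more tool, called by a JSON object that holds its "name" and its "arguments". servo_tool: Moves the arm, as the interface text tells. Its arguments: {"type":"object","properties":{"motion":{"type":"array"},"force":{"type":"number"}},"required":["motion"]}

```bash
ls; mkdir -p pics
python3 - <<'E'
from bench import *
import cv2,numpy as np,json
s=sense();print({k:np.round(v,3).tolist() for k,v in s.items()})
for n in ("side","top","wrist"):
    cv2.imwrite(f"pics/{n}0.png",snapshot(n)); p=camera_params(n); print(n,{k:np.round(v,3).tolist() for k,v in p.items()})
E
```

```text
pics
{'time': 0.0, 'joint_pos': [-81.782, 7.514, 85.331, 0.0, 87.265, -4.893], 'qd': [-0.102, 0.071, -0.041, 0.043, -0.024, 0.018], 'joint_efforts': [0.003, -56.94, -50.054, -0.0, 0.015, 0.0], 'tool_pos': [136.045, -583.809, 248.932], 'tcp_rot': [-179.89, -0.01, 13.111], 'ft_force': [0.499, 0.428, -1.052], 'wrist_torque': [0.029, -0.001, 0.001], 'finger_gap': 85.634}
side {'fx': 465.261, 'fy': 465.261, 'cx': 273.775, 'cy': 204.011, 'R': [[-0.938, -0.347, 0.009], [-0.224, 0.584, -0.78], [0.265, -0.734, -0.625]], 't': [557.502, 224.154, 1114.568]}
top {'fx': 384.252, 'fy': 384.252, 'cx': 278.289, 'cy': 212.178, 'R': [[-0.016, -1.0, -0.012], [-0.996, 0.017, -0.084], [0.084, 0.01, -0.996]], 't': [15.848, 613.858, 1091.171]}
wrist {'fx': 337.595, 'fy': 337.595, 'cx': 275.734, 'cy': 203.464, 'tool_from_camera': [[0.001, -0.954, -0.299, 77.168], [1.0, 0.001, -0.001, 0.337], [0.002, -0.299, 0.954, -123.551], [0.0, 0.0, 0.0, 1.0]]}
```

View pics/top0.png

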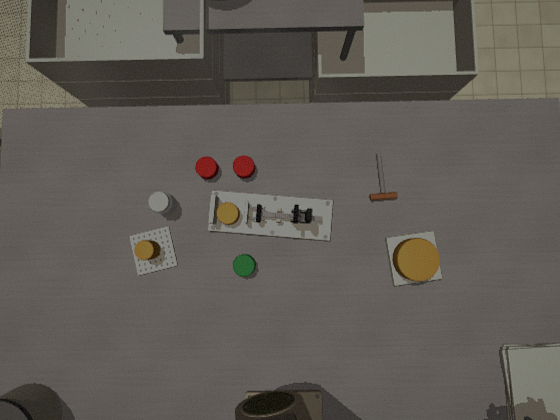

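View pics/side0.png

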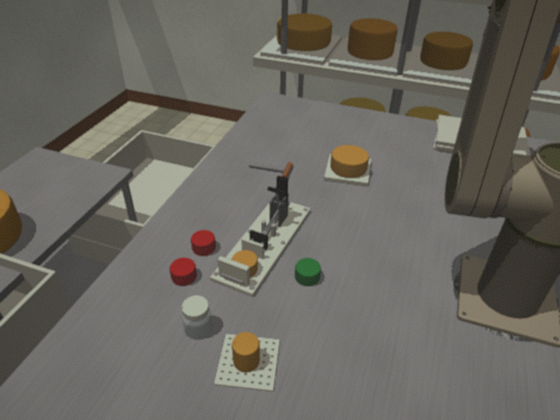

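```bash
cat > h.py <<'E'
import numpy as np,cv2
from bench import *
from scipy.spatial.transform import Rotation as Ro
def ray(n,uv,z,pose=None):
    p=camera_params(n);uv=np.atleast_2d(np.array(uv,float))
    d=np.c_[(uv[:,0]-p['cx'])/p['fx'],(uv[:,1]-p['cy'])/p['fy'],np.ones(len(uv))]
    if n=='wrist':
        T=np.array(p['tool_from_camera']);pos,rot=pose
        Rw=Ro.from_euler('xyz',rot,degrees=True).as_matrix()
        d=d@(Rw@T[:3,:3]).T;c=Rw@T[:3,3]+pos
    else:
        R=np.array(p['R']);c=-R.T@np.array(p['t']);d=d@R
    return c+d*((z-c[2])/d[:,2])[:,None]
def proj(n,X):
    p=camera_params(n);c=np.array(p['R'])@X+p['t'];return p['fx']*c[0]/c[2]+p['cx'],p['fy']*c[1]/c[2]+p['cy']
def blobs(mask,amin=60):
    cs,_=cv2.findContours(mask,cv2.RETR_EXTERNAL,cv2.CHAIN_APPROX_NONE)
    return [c for c in cs if cv2.contourArea(c)>amin]
E
python3 - <<'E'
from h import *
im=cv2.imread('pics/top0.png');hsv=cv2.cvtColor(im,cv2.COLOR_BGR2HSV)
y=cv2.inRange(hsv,(10,120,90),(30,255,255))
for c in blobs(y):
    if 150<c[0][0][1]<300:
        (u,v),r=cv2.minEnclosingCircle(c);print('yellow',u,v,r,[ray('top',(u,v),z)[0].round(1)[:2].tolist() for z in (55,72)])
w=cv2.inRange(hsv,(0,0,120),(180,60,255));w=cv2.morphologyEx(w,cv2.MORPH_CLOSE,np.ones((5,5)))
for c in blobs(w,300):
    if 150<c[:,0,1].mean()<300:
        b=cv2.boxPoints(cv2.minAreaRect(c));print('white',cv2.contourArea(c),b.round(1).tolist())
        P=ray('top',b,15);print(P[:,:2].round(1).tolist(),P.mean(0).round(1),[np.linalg.norm(P[i]-P[i-1]).round(1) for i in range(4)])
        P=ray('top',b,6);print(P[:,:2].round(1).tolist(),P.mean(0).round(1),[np.linalg.norm(P[i]-P[i-1]).round(1) for i in range(4)])
cv2.imwrite('pics/topcrop.png',cv2.resize(im[140:290,120:350],None,fx=3.4,fy=3.4,interpolation=cv2.INTER_CUBIC))
E
```

```text
yellow 143.82369995117188 249.73699951171875 9.683934211730957 [[511.8, 386.1], [511.9, 380.0]]
yellow 418.0714416503906 259.28570556640625 21.67169761657715 [[473.0, -382.5], [473.8, -376.6]]
yellow 227.0 212.96875 10.799450874328613 [[611.8, 150.8], [610.4, 148.3]]
yellow 383.5 195.5 12.747649192810059 [[653.9, -293.4], [651.8, -288.9]]
white 414.5 [[386.1000061035156, 237.8000030517578], [433.0, 229.8000030517578], [441.20001220703125, 277.20001220703125], [394.29998779296875, 285.29998779296875]]
[[534.6, -306.6], [555.9, -443.7], [418.9, -460.4], [397.9, -324.7]] [ 476.8 -383.9   15. ] [np.float64(137.9), np.float64(138.8), np.float64(138.0), np.float64(137.3)]
[[534.8, -309.0], [556.2, -447.3], [418.1, -464.1], [396.9, -327.3]] [ 476.5 -386.9    6. ] [np.float64(139.0), np.float64(139.9), np.float64(139.1), np.float64(138.4)]
white 1539.5 [[128.0, 236.0], [167.8000030517578, 226.10000610351562], [177.5, 265.1000061035156], [137.8000030517578, 275.1000061035156]]
[[552.4, 447.7], [579.6, 330.9], [465.4, 301.5], [438.5, 417.3]] [509.  374.3  15. ] [np.float64(117.9), np.float64(119.9), np.float64(118.0), np.float64(118.9)]
[[552.6, 451.3], [580.1, 333.6], [464.9, 303.9], [437.8, 420.7]] [508.9 377.4   6. ] [np.float64(118.8), np.float64(120.9), np.float64(118.9), np.float64(119.8)]
white 4722.5 [[207.3000030517578, 229.89999389648438], [210.5, 190.0], [332.6000061035156, 200.0], [329.29998779296875, 239.89999389648438]]
[[566.3, 214.7], [684.1, 204.9], [648.0, -154.4], [531.2, -141.7]] [607.4  30.9  15. ] [np.float64(358.1), np.float64(118.2), np.float64(361.2), np.float64(117.5)]
[[566.7, 216.5], [685.4, 206.6], [649.0, -155.6], [531.3, -142.7]] [608.1  31.2   6. ] [np.float64(360.9), np.float64(119.1), np.float64(364.1), np.float64(118.4)]
```

View pics/topcrop.png

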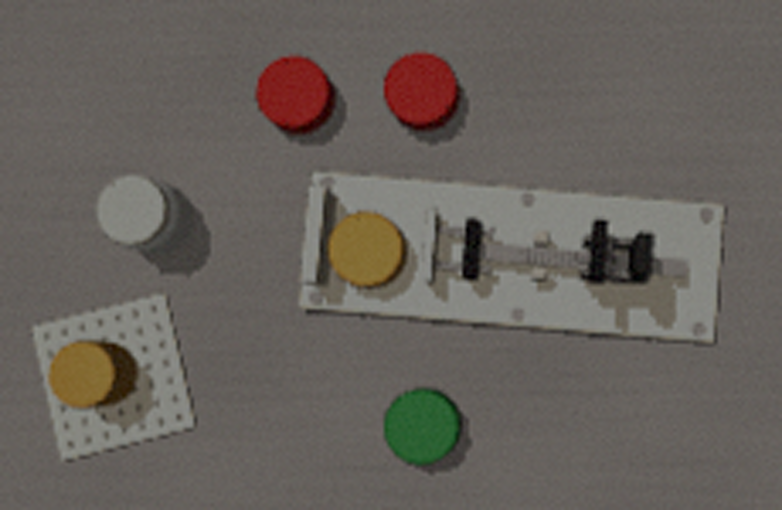

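Look-alikes: reds (206,168) and (244,167), green (244,265), tall (147,250), big wheel (417,259). The wanted squat is the yellow one in the bay at (228,213), confirmed in the crop. The fence is at the left end of the clamp, and the mat with the tall cheese is at (152,250).

First I turn the tool so the jaws open across the clamp (yaw ≈ 84.3°).

{"name": "servo_tool", "arguments": {"motion": [[85,0,0,0,0,0,-0.139],[85,0,0,0,0,0,-0.139],[85,0,0,0,0,0,-0.139],[85,0,0,0,0,0,-0.139],[85,0,0,0,0,0,-0.139],[85,0,0,0,0,0,-0.139],[85,0,0,0,0,0,-0.139],[85,0,0,0,0,0,-0.139],[85,0,0,0,0,0,-0.139]]}}

```text
time: 1.05
tool_pos: [135.8, -581.8, 244.8]
tcp_rot: [-179.9, -0.5, 87.5]
ft_force: [0.7, 0.0, 0.3]
finger_gap: 85.1
```

{"name": "servo_tool", "arguments": {"motion": [[85,39,23,0,0,0,0],[85,39,23,0,0,0,0],[85,39,23,0,0,0,0],[85,39,23,0,0,0,0],[85,39,23,0,0,0,0],[85,39,23,0,0,0,0],[85,39,23,0,0,0,0],[85,39,23,0,0,0,0],[85,39,23,0,0,0,0],[85,39,23,0,0,0,0]]}}

```text
time: 2.05
tool_pos: [384.0, -189.4, 243.8]
tcp_rot: [-179.8, -0.8, 87.3]
ft_force: [0.6, 1.0, 0.5]
finger_gap: 85.1
```

```bash
cat >> h.py <<'E'
def go(x,y,z,yaw):
    s=sense();R=Ro.from_euler('xyz',s['tcp_rot'],degrees=True)
    d=R.inv().apply(np.array([x,y,z])-s['tool_pos']);r=(R.inv()*Ro.from_euler('xyz',[180,0,yaw],degrees=True)).as_rotvec()
    print('t',s['time'],'shift',d.round(1),'turn',r.round(3))
E
python3 -c "
from h import *
go(612,150,250,84.3)"
```

```text
t 2.05 shift [349.7 212.   -2.1] turn [-0.004 -0.014  0.053]
```

{"name": "servo_tool", "arguments": {"motion": [[85,39,24,0,0,0,0.006],[85,39,24,0,0,0,0.006],[85,39,24,0,0,0,0.006],[85,39,24,0,0,0,0.006],[85,39,24,0,0,0,0.006],[85,39,24,0,0,0,0.006],[85,39,24,0,0,0,0.006],[85,39,24,0,0,0,0.006],[85,20,10,0,0,0,0.006],[85,10,5,0,0,0,0.0]]}}

```text
time: 3.05
tool_pos: [621.1, 158.2, 245.0]
tcp_rot: [-179.7, -0.7, 84.4]
ft_force: [0.3, -1.0, -0.1]
finger_gap: 85.0
```

```bash
python3 -c "
from h import *
go(612,150,250,84.3)
s=sense();print(list(s['tool_pos'].round(2)) if hasattr(s['tool_pos'],'round') else s['tool_pos'],s['tcp_rot'])
cv2.imwrite('pics/w1.png',snapshot('wrist'))"
```

```text
t 3.05 shift [-9.  -8.3 -5.1] turn [-0.005 -0.013  0.002]
[np.float64(621.09), np.float64(158.2), np.float64(244.99)] [-179.7182931    -0.73823518   84.43919424]
```

View pics/w1.png

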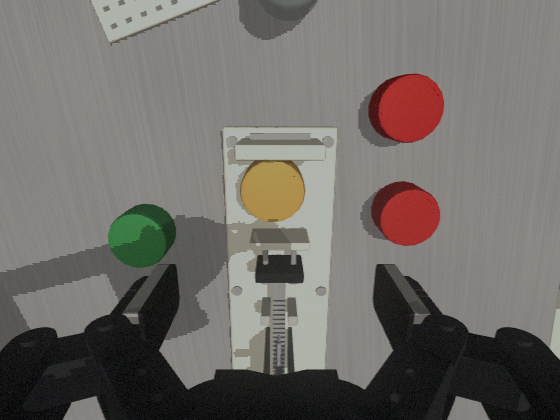

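Run:
```python
from h import *
im=cv2.imread('pics/w1.png');hsv=cv2.cvtColor(im,cv2.COLOR_BGR2HSV)
pose=([621.09,158.2,244.99],[-179.718,-.738,84.439])
R=lambda uv,z:ray('wrist',uv,z,pose)
y=blobs(cv2.inRange(hsv,(10,120,60),(30,255,255)),500)
for c in y:
    P=R(c[:,0],55)[:,:2];ctr,r=cv2.minEnclosingCircle(P.astype(np.float32));print('squat',ctr,r, cv2.boundingRect(c))
g=cv2.cvtColor(im,cv2.COLOR_BGR2GRAY).astype(int)
for side,rng in (('L',range(200,245)),('R',range(322,350))):
    pts=[]
    for v in list(range(175,215))+list(range(245,280)):
        row=g[v,rng.start:rng.stop];d=np.diff(cv2.GaussianBlur(row.astype(np.float32).reshape(1,-1),(5,1),0)[0]);i=(d.argmax() if side=='L' else d.argmin());pts.append((rng.start+i+.5,v))
    P=R(pts,15)[:,:2];vx,vy,x0,y0=cv2.fitLine(P.astype(np.float32),cv2.DIST_HUBER,0,.01,.01).ravel();print(side,np.degrees(np.arctan2(vy,vx)),(x0,y0))
# column profiles along clamp x
for u in (256,280,300): print(u,[(v,int(g[v,u-2:u+3].mean())) for v in list(range(120,168,2))+list(range(220,286,2))])
```

```text
squat (617.7495727539062, 153.4313201904297) 32.43581008911133 (241, 161, 64, 61)
L 84.46399 (np.float32(561.04987), np.float32(112.238205))
R 84.35774 (np.float32(677.70935), np.float32(101.0907))
256 [(120, 133), (122, 132), (124, 132), (126, 107), (128, 174), (130, 177), (132, 175), (134, 143), (136, 142), (138, 143), (140, 103), (142, 102), (144, 106), (146, 177), (148, 178), (150, 177), (152, 177), (154, 177), (156, 176), (158, 176), (160, 78), (162, 71), (164, 95), (166, 138), (220, 154), (222, 139), (224, 136), (226, 136), (228, 111), (230, 87), (232, 92), (234, 94), (236, 96), (238, 98), (240, 98), (242, 93), (244, 158), (246, 133), (248, 133), (250, 128), (252, 135), (254, 144), (256, 118), (258, 96), (260, 98), (262, 87), (264, 85), (266, 78), (268, 70), (270, 68), (272, 80), (274, 73), (276, 74), (278, 77), (280, 84), (282, 103), (284, 176)]
280 [(120, 134), (122, 135), (124, 135), (126, 110), (128, 174), (130, 178), (132, 176), (134, 142), (136, 142), (138, 144), (140, 102), (142, 103), (144, 103), (146, 177), (148, 177), (150, 177), (152, 176), (154, 177), (156, 176), (1
[... 406 characters left out ...]
), (282, 53), (284, 135)]
300 [(120, 135), (122, 135), (124, 135), (126, 117), (128, 173), (130, 177), (132, 177), (134, 142), (136, 140), (138, 143), (140, 100), (142, 102), (144, 105), (146, 175), (148, 177), (150, 178), (152, 177), (154, 177), (156, 176), (158, 176), (160, 122), (162, 137), (164, 144), (166, 175), (220, 177), (222, 177), (224, 177), (226, 176), (228, 119), (230, 102), (232, 102), (234, 102), (236, 103), (238, 103), (240, 103), (242, 109), (244, 177), (246, 176), (248, 176), (250, 160), (252, 177), (254, 166), (256, 92), (258, 78), (260, 78), (262, 66), (264, 59), (266, 52), (268, 42), (270, 43), (272, 42), (274, 47), (276, 46), (278, 47), (280, 45), (282, 57), (284, 176)]
```

Run:
```python
from h import *
pose=([621.09,158.2,244.99],[-179.718,-.738,84.439])
R=lambda uv,z:ray('wrist',uv,z,pose)[0]
th=np.radians(84.41);ex=np.array([np.cos(th),np.sin(th)])
for n,uv,z,cx in (('end',(280,126.5),15,190),('fence',(280,159.5),75,165),('fenceback',(280,145),75,0),('plate',(280,228),62,0),('headfront',(280,255.5),62,0),('headback',(280,283),62,0)):
    P=R(uv,z);print(n,P.round(1),'proj',P[:2]@ex, 'origin',P[:2]@ex-cx)
print('centre line',np.array([619.4,106.7])@ex,np.array([619.4,106.7])@np.array([-ex[1],ex[0]]))
print('top',np.array([606.4,20.9])@ex,np.array([606.4,20.9])@np.array([-ex[1],ex[0]]))
go(617.7,153.4,40,84.4)
```

```text
end [629.8 209.2  15. ] proj 269.57067679510646 origin 79.57067679510646
fence [627.2 185.   75. ] proj 245.23185808055734 origin 80.23185808055734
fenceback [628.4 197.6  75. ] proj 257.837534605267 origin 257.837534605267
plate [620.9 116.4  62. ] proj 176.30784423182996 origin 176.30784423182996
headfront [618.2  87.3  62. ] proj 147.09896204490158 origin 147.09896204490158
headback [615.4  56.7  62. ] proj 116.36719811787134 origin 116.36719811787134
centre line 166.5278366562769 -606.0608299655904
top 79.86954616359439 -601.4803617705414
t 3.1 shift [ -8.6  -1.9 204.7] turn [-0.005 -0.014  0.001]
```

{"name": "servo_tool", "arguments": {"motion": [[85,-5,-2,30,0,-0.014,0],[85,-3,-1,45,0,0,0],[85,-1,0,45,0,0,0],[85,0,0,45,0,0,0],[85,0,0,25,0,0,0],[85,0,0,10,0,0,0],[85,0,0,0,0,0,0]]}}

```text
time: 3.8
tool_pos: [615.8, 144.1, 41.1]
tcp_rot: [-179.9, 0.1, 84.4]
ft_force: [-0.5, -0.2, 0.8]
finger_gap: 84.9
```

```bash
python3 -c "
from h import *
go(617.7,153.4,40,84.4)"
```

```text
t 3.8 shift [9.5 1.  1. ] turn [-0.002  0.002 -0.001]
```

{"name": "servo_tool", "arguments": {"motion": [[85,9,1,0,0,0,0],[85,0,0,0,0,0,0],[60,0,0,0,0,0,0],[60,0,0,0,0,0,0],[60,0,0,0,0,0,0],[60,0,0,0,0,0,0]], "force": 30}}

```text
time: 4.4
tool_pos: [622.9, 154.0, 49.8]
tcp_rot: [179.5, -0.0, 84.4]
ft_force: [0.1, -0.3, -2.3]
finger_gap: 63.0
```

{"name": "servo_tool", "arguments": {"motion": [[60,0,0,-10,0,0,0],[60,0,0,-30,0,0,0],[60,0,0,-40,0,0,0],[60,0,0,-20,0,0,0],[60,0,0,0,0,0,0]]}}

```text
time: 4.9
tool_pos: [620.3, 153.6, 153.1]
tcp_rot: [179.7, 0.0, 84.3]
ft_force: [0.2, -0.8, -0.5]
finger_gap: 62.8
```

```bash
python3 -c "
from h import *
go(450,225,130,84.4)
cv2.imwrite('pics/w2.png',snapshot('wrist'))"
```

```text
t 4.9 shift [  54.3 -176.6   22.1] turn [ 0.005  0.001 -0.001]
```

View pics/w2.png

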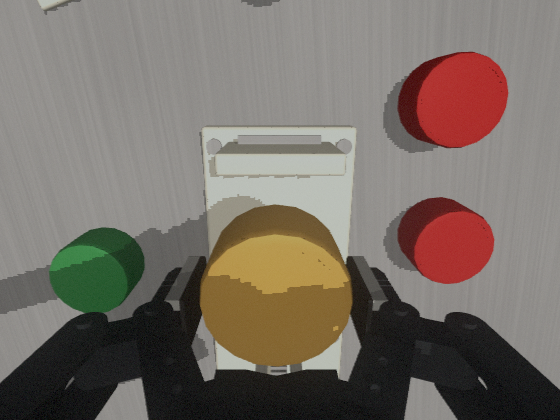

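{"name": "servo_tool", "arguments": {"motion": [[60,8,-28,0,0,0,0],[60,13,-42,0,0,0,0],[60,13,-42,0,0,0,0],[60,12,-40,0,0,0,0],[60,6,-20,10,0,0,0],[60,0,0,20,0,0,0],[60,0,0,20,0,0,0],[60,0,0,10,0,0,0]]}}

```text
time: 5.75
tool_pos: [441.3, 221.8, 77.5]
tcp_rot: [-179.6, 0.3, 84.3]
ft_force: [-0.2, 0.7, -1.4]
finger_gap: 62.8
```

```bash
python3 -c "
from h import *
go(450,225,37,84.4)"
```

```text
t 5.75 shift [ 4.3  8.7 40.4] turn [-0.007  0.006 -0.002]
```

{"name": "servo_tool", "arguments": {"motion": [[60,2,4,15,0,0,0],[60,0,0,15,0,0,0],[60,0,0,8,0,0,0],[60,0,0,3,0,0,0],[60,0,0,0,0,0,0]]}}

```text
time: 6.25
tool_pos: [442.6, 221.8, 32.1]
tcp_rot: [-179.2, 0.5, 84.3]
ft_force: [0.5, 0.2, -1.3]
finger_gap: 62.8
```

{"name": "servo_tool", "arguments": {"motion": [[60,0,0,2,0,0,0],[60,0,0,1,0,0,0]]}}

```text
time: 6.45
tool_pos: [443.2, 221.9, 32.0]
tcp_rot: [-179.1, 0.6, 84.2]
ft_force: [-4.7, -1.4, 6.8]
finger_gap: 62.6
```

{"name": "servo_tool", "arguments": {"motion": [[60,0,0,2,0,0,0],[60,0,0,0,0,0,0]]}}

```text
time: 6.65
tool_pos: [443.7, 222.0, 32.5]
tcp_rot: [-179.1, 0.5, 84.2]
ft_force: [0.5, -0.2, -2.4]
finger_gap: 62.5
```

{"name": "servo_tool", "arguments": {"motion": [[85,0,0,0,0,0,0],[85,0,0,0,0,0,0],[85,0,0,0,0,0,0],[85,0,0,-20,0.01,0,0],[85,0,0,-45,0,0,0],[85,0,0,-45,0,0,0],[85,23,13,-40,0,0,0],[85,35,17,-10,0,0,0],[85,35,17,0,0,0,0],[85,30,15,0,0,0,0]]}}

```text
time: 7.65
tool_pos: [522.8, 339.2, 194.2]
tcp_rot: [-178.4, 0.6, 83.9]
ft_force: [0.8, 0.8, -0.1]
finger_gap: 84.7
```

Run:
```python
from h import *
s=sense();im=snapshot('wrist');cv2.imwrite('pics/w3.png',im)
pose=(s['tool_pos'],s['tcp_rot']);print(pose,s['finger_gap'])
hsv=cv2.cvtColor(im,cv2.COLOR_BGR2HSV)
for c in blobs(cv2.inRange(hsv,(10,120,60),(30,255,255)),300):
    print(cv2.boundingRect(c))
    for z in (40,72):
        P=ray('wrist',c[:,0],z,pose)[:,:2];print(z,cv2.minEnclosingCircle(P.astype(np.float32)))
```

```text
(array([522.7549203 , 339.20754119, 194.19151257]), array([-178.4428547 ,    0.59266234,   83.94773039])) 84.74503092558942
(182, 269, 66, 73)
40 ((449.5437316894531, 229.85650634765625), 40.87471389770508)
72 ((459.43133544921875, 251.36297607421875), 36.151039123535156)
(227, 106, 75, 77)
40 ((513.7694702148438, 378.6780700683594), 31.6607723236084)
72 ((516.2349243164062, 382.9859924316406), 28.001829147338867)
```

View pics/w3.png

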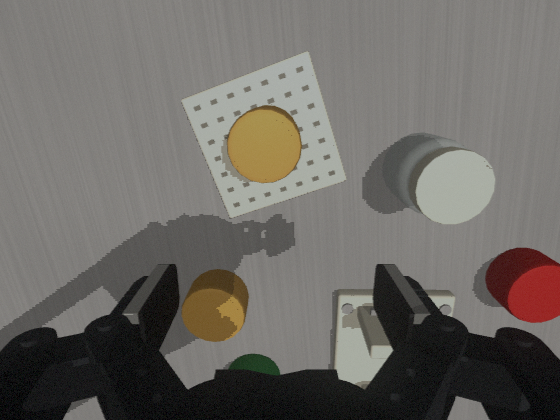

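Run:
```python
from h import *
pose=([522.755,339.208,194.19],[-178.443,.593,83.948])
P=ray('wrist',[(182,99),(309,51),(346,180),(230,218)],6,pose);print(P[:,:2].round(1).tolist(),P.mean(0),[np.linalg.norm(P[i]-P[i-1]) for i in range(4)])
go(516.2,383,46,84.4)
```

```text
[[443.3, 421.7], [557.9, 448.5], [584.2, 333.7], [469.4, 306.3]] [513.71175883 377.55096311   6.        ] [np.float64(118.35088150007009), np.float64(117.73863279712948), np.float64(117.81076515165432), np.float64(117.99774794112541)]
t 7.7 shift [ 40.7  -8.  146.8] turn [-0.027  0.009 -0.007]
```

{"name": "servo_tool", "arguments": {"motion": [[85,25,-3,0,-0.025,0.008,-0.006],[85,14,-2,10,0,0,0],[85,2,0,40,0,0,0],[85,0,0,45,0,0,0],[85,0,0,25,0,0,0],[85,0,0,10,0,0,0],[85,0,0,0,0,0,0]]}}

```text
time: 8.4
tool_pos: [524.6, 388.3, 56.9]
tcp_rot: [-180.0, -0.0, 84.5]
ft_force: [-1.0, -0.4, -0.3]
finger_gap: 84.9
```

```bash
python3 -c "
from h import *
go(516.2,383,46,84.4)"
```

```text
t 8.4 shift [-6.1 -7.8 10.9] turn [-0.001 -0.     0.001]
```

{"name": "servo_tool", "arguments": {"motion": [[85,-6,-8,10,0,0,0],[85,0,0,2,0,0,0],[85,0,0,0,0,0,0]]}}

```text
time: 8.7
tool_pos: [518.3, 384.1, 48.8]
tcp_rot: [179.8, -0.2, 84.5]
ft_force: [0.2, -0.2, 0.2]
finger_gap: 85.2
```

{"name": "servo_tool", "arguments": {"motion": [[52,0,0,0,0,0,0],[52,0,0,0,0,0,0],[52,0,0,0,0,0,0],[52,0,0,0,0,0,0],[52,0,0,0,0,0,0]], "force": 30}}

```text
time: 9.2
tool_pos: [521.5, 386.0, 53.7]
tcp_rot: [179.5, -0.4, 84.4]
ft_force: [0.3, -0.6, -1.6]
finger_gap: 55.4
```

{"name": "servo_tool", "arguments": {"motion": [[52,0,0,-15,0,0,0],[52,0,0,-40,0,0,0],[52,0,0,-40,0,0,0],[52,-25,10,-15,0,0,0],[52,-40,20,0,0,0,0],[52,-40,20,0,0,0,0],[52,-40,20,0,0,0,0],[52,-35,15,0,0,0,0],[52,-15,8,0,0,0,0],[52,0,0,0,0,0,0]]}}

```text
time: 10.2
tool_pos: [597.0, 175.8, 178.0]
tcp_rot: [179.1, -0.5, 84.7]
ft_force: [-0.6, 0.7, -1.5]
finger_gap: 55.7
```

```bash
python3 -c "
from h import *
go(624.2,155.9,110,84.4)"
```

```text
t 10.2 shift [-17.8  27.8  68.3] turn [ 0.015 -0.008  0.005]
```

{"name": "servo_tool", "arguments": {"motion": [[52,-10,16,0,0.015,-0.008,0.005],[52,-8,11,10,0,0,0],[52,0,0,20,0,0,0],[52,0,0,15,0,0,0],[52,0,0,5,0,0,0],[52,0,0,2,0,0,0]]}}

```text
time: 10.8
tool_pos: [622.9, 157.2, 125.8]
tcp_rot: [179.9, -0.2, 84.5]
ft_force: [-0.3, 0.2, -1.2]
finger_gap: 55.3
```

Run:
```python
from h import *
go(624.2,155.9,60,84.4)
s=sense();im=snapshot('wrist');cv2.imwrite('pics/w4.png',im)
pose=(s['tool_pos'],s['tcp_rot'])
hsv=cv2.cvtColor(im,cv2.COLOR_BGR2HSV)
for c in blobs(cv2.inRange(hsv,(10,120,60),(30,255,255)),3000):
    m=c[:,0];z=s['tool_pos'][2]+20
    P=ray('wrist',m[m[:,0].argsort()[[0,-1]]],z,pose);print(cv2.boundingRect(c),P.round(1).tolist())
```

```text
t 10.8 shift [-1.4  1.3 65.8] turn [ 0.002 -0.003  0.001]
(203, 207, 146, 169) [[597.9, 161.4, 145.8], [649.6, 156.8, 145.8]]
(0, 100, 65, 100) [[550.3, 240.3, 145.8], [564.1, 221.5, 145.8]]
```

View pics/w4.png

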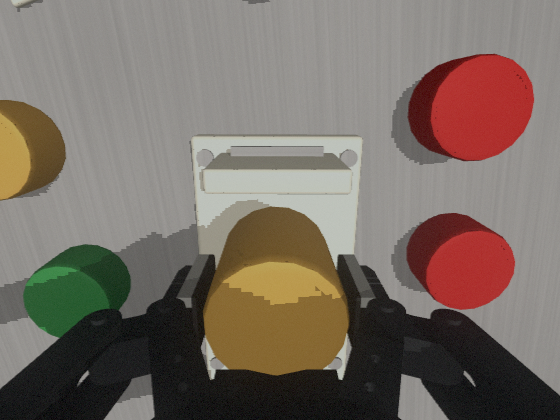

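{"name": "servo_tool", "arguments": {"motion": [[52,-2,1,0,0,0,0],[52,0,0,10,0,0,0],[52,0,0,15,0,0,0],[52,0,0,10,0,0,0],[52,0,0,4,0,0,0]]}}

```text
time: 11.35
tool_pos: [624.7, 156.1, 85.9]
tcp_rot: [179.7, -0.2, 84.5]
ft_force: [-0.3, -0.2, -1.1]
finger_gap: 55.3
```

```bash
python3 -c "
from h import *
go(624.0,154.5,60,84.4)"
```

```text
t 11.35 shift [-1.8 -0.7 25.9] turn [ 0.005 -0.004  0.002]
```

{"name": "servo_tool", "arguments": {"motion": [[52,-2,-1,8,0.004,0,0],[52,0,0,8,0,0,0],[52,0,0,4,0,0,0],[52,0,0,1,0,0,0]]}}

```text
time: 11.75
tool_pos: [622.6, 153.8, 61.5]
tcp_rot: [-179.9, -0.2, 84.5]
ft_force: [-3.2, -1.6, 6.7]
finger_gap: 55.0
```

{"name": "servo_tool", "arguments": {"motion": [[52,0,0,2,0,0,0],[52,0,0,1,0,0,0]]}}

```text
time: 11.95
tool_pos: [623.3, 154.0, 61.7]
tcp_rot: [-180.0, -0.2, 84.5]
ft_force: [0.8, 0.2, -1.1]
finger_gap: 55.3
```

{"name": "servo_tool", "arguments": {"motion": [[85,0,0,0,0,0,0],[85,0,0,0,0,0,0],[85,0,0,0,0,0,0],[85,0,0,0,0,0,0],[85,0,0,-20,0,0,0],[85,0,0,-45,0,0,0],[85,0,0,-45,0,0,0],[85,10,-30,-25,0,0,0],[85,15,-42,0,0,0,0],[85,15,-42,0,0,0,0]]}}

```text
time: 12.95
tool_pos: [514.9, 203.0, 202.1]
tcp_rot: [179.9, -0.2, 84.2]
ft_force: [-0.3, 0.5, -0.2]
finger_gap: 84.9
```

Run:
```python
from h import *
s=sense();im=snapshot('wrist');cv2.imwrite('pics/w5.png',im)
pose=(s['tool_pos'],s['tcp_rot'])
hsv=cv2.cvtColor(im,cv2.COLOR_BGR2HSV)
for c in blobs(cv2.inRange(hsv,(10,120,60),(30,255,255)),300):
    print(cv2.boundingRect(c))
    for z in (40,81):
        P=ray('wrist',c[:,0],z,pose)[:,:2];print(z,cv2.minEnclosingCircle(P.astype(np.float32)))
go(444,223,40,84.4)
```

```text
(364, 211, 86, 72)
40 ((628.5877685546875, 140.81228637695312), 45.82222366333008)
81 ((613.4535522460938, 160.5368194580078), 39.25093078613281)
(158, 140, 75, 74)
40 ((447.4244384765625, 221.7718048095703), 34.05679702758789)
81 ((458.26898193359375, 229.8876190185547), 29.173046112060547)
t 13.0 shift [  9.9 -66.  161.4] turn [-0.003 -0.005 -0.001]
```

View pics/w5.png

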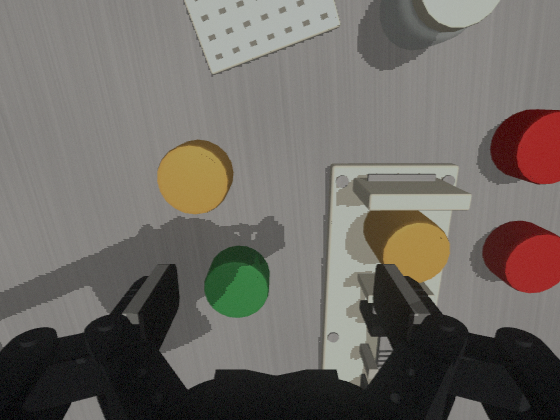

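{"name": "servo_tool", "arguments": {"motion": [[85,6,-30,0,0,0,0],[85,4,-28,20,0,0,0],[85,0,-4,45,0,0,0],[85,0,0,45,0,0,0],[85,0,0,25,0,0,0],[85,0,0,5,0,0,0]]}}

```text
time: 13.6
tool_pos: [445.6, 226.1, 60.9]
tcp_rot: [179.7, -0.5, 84.6]
ft_force: [-0.0, -1.0, 0.1]
finger_gap: 84.8
```

```bash
python3 -c "
from h import *
go(446,222,30,84.4)"
```

```text
t 13.6 shift [-4.3  0.6 30.9] turn [ 0.005 -0.009  0.004]
```

{"name": "servo_tool", "arguments": {"motion": [[85,-4,0,18,0.005,-0.009,0],[85,0,0,10,0,0,0],[85,0,0,3,0,0,0],[60,0,0,1,0,0,0],[60,0,0,1,0,0,0],[60,0,0,1,0,0,0],[60,0,0,0,0,0,0]], "force": 30}}

```text
time: 14.3
tool_pos: [449.2, 223.8, 31.4]
tcp_rot: [179.7, -0.2, 84.6]
ft_force: [0.2, -0.9, -1.7]
finger_gap: 62.7
```

{"name": "servo_tool", "arguments": {"motion": [[60,0,0,-15,0,0,0],[60,0,0,-35,0,0,0],[60,20,6,-20,0,0,0],[60,40,13,0,0,0,0],[60,40,13,0,0,0,0],[60,35,11,0,0,0,0],[60,15,5,0,0,0,0],[60,0,0,0,0,0,0]]}}

```text
time: 15.1
tool_pos: [513.9, 374.1, 107.8]
tcp_rot: [179.4, -0.4, 84.5]
ft_force: [-0.8, -0.2, -2.3]
finger_gap: 62.6
```

```bash
python3 -c "
from h import *
go(514,379.5,40,84.4)"
```

```text
t 15.1 shift [ 5.  -1.1 67.8] turn [ 0.01  -0.007  0.001]
```

{"name": "servo_tool", "arguments": {"motion": [[60,3,0,15,0.01,-0.007,0],[60,0,0,20,0,0,0],[60,0,0,15,0,0,0],[60,0,0,5,0,0,0],[60,0,0,1,0,0,0]]}}

```text
time: 15.6
tool_pos: [514.0, 375.1, 50.8]
tcp_rot: [-180.0, 0.0, 84.4]
ft_force: [-0.4, 0.1, -1.8]
finger_gap: 62.9
```

```bash
python3 -c "
from h import *
go(514,379.5,38,84.4)"
```

```text
t 15.6 shift [ 4.4 -0.4 12.8] turn [-0.     0.001  0.001]
```

{"name": "servo_tool", "arguments": {"motion": [[60,4,0,5,0,0,0],[60,1,0,5,0,0,0],[60,0,0,2,0,0,0]]}}

```text
time: 15.9
tool_pos: [515.4, 380.3, 39.8]
tcp_rot: [179.9, -0.0, 84.4]
ft_force: [0.6, -1.1, -1.0]
finger_gap: 62.6
```

{"name": "servo_tool", "arguments": {"motion": [[60,0,0,2,0,0,0],[60,0,0,1,0,0,0]]}}

```text
time: 16.1
tool_pos: [515.7, 380.6, 37.0]
tcp_rot: [179.9, -0.1, 84.4]
ft_force: [0.1, -0.1, -1.2]
finger_gap: 62.7
```

{"name": "servo_tool", "arguments": {"motion": [[60,0,0,2,0,0,0],[60,0,0,1,0,0,0]]}}

```text
time: 16.3
tool_pos: [516.3, 381.0, 36.8]
tcp_rot: [179.8, -0.1, 84.4]
ft_force: [-1.2, -1.0, 2.4]
finger_gap: 62.8
```

{"name": "servo_tool", "arguments": {"motion": [[60,0,0,1,0,0,0],[60,0,0,1,0,0,0]]}}

```text
time: 16.5
tool_pos: [516.8, 381.4, 36.7]
tcp_rot: [179.8, -0.1, 84.4]
ft_force: [-2.9, -2.5, 7.9]
finger_gap: 62.6
```

{"name": "servo_tool", "arguments": {"motion": [[60,-2,-3,-1,0,0,0],[60,-1,-1,1,0,0,0],[85,0,0,0,0,0,0],[85,0,0,0,0,0,0],[85,0,0,0,0,0,0],[85,0,0,-20,0,0,0],[85,0,0,-45,0,0,0],[85,0,0,-45,0,0,0],[85,-15,0,-45,0,0,0],[85,-15,0,-25,0,0,0]]}}

```text
time: 17.5
tool_pos: [505.4, 347.3, 215.4]
tcp_rot: [-179.7, 0.2, 84.5]
ft_force: [1.0, -0.2, 0.1]
finger_gap: 85.1
```

Run:
```python
from h import *
s=sense();im=snapshot('wrist');cv2.imwrite('pics/w6.png',im)
pose=(s['tool_pos'],s['tcp_rot'])
hsv=cv2.cvtColor(im,cv2.COLOR_BGR2HSV)
for c in blobs(cv2.inRange(hsv,(10,120,60),(30,255,255)),300):
    print(cv2.boundingRect(c))
    for z in (46,81):
        P=ray('wrist',c[:,0],z,pose)[:,:2];print(z,cv2.minEnclosingCircle(P.astype(np.float32)))
go(598,-60,215,-5.6)
```

```text
(247, 117, 71, 73)
46 ((512.5960083007812, 375.91717529296875), 31.635828018188477)
81 ((512.7706909179688, 381.6269226074219), 27.851362228393555)
t 17.55 shift [-395.5  129.7    5.4] turn [0.002 0.002 1.572]
```

{"name": "servo_tool", "arguments": {"motion": [[85,-25,8,0,0,0,0],[85,-39,13,0,0,0,0],[85,-39,13,0,0,0,0],[85,-39,13,0,0,0,0],[85,-39,13,0,0,0,0],[85,-39,13,0,0,0,0],[85,-39,13,0,0,0,0],[85,-39,13,0,0,0,0],[85,-39,13,0,0,0,0],[85,-20,6,0,0,0,0]]}}

```text
time: 18.55
tool_pos: [594.9, -30.4, 223.2]
tcp_rot: [179.5, -0.2, 84.8]
ft_force: [-0.1, 0.7, -0.3]
finger_gap: 84.8
```

{"name": "servo_tool", "arguments": {"motion": [[85,0,0,0,0,0,0.145],[85,0,0,0,0,0,0.145],[85,0,0,0,0,0,0.145],[85,0,0,0,0,0,0.145],[85,0,0,0,0,0,0.145],[85,0,0,0,0,0,0.145],[85,0,0,0,0,0,0.145],[85,0,0,0,0,0,0.145],[85,0,0,0,0,0,0.145],[85,0,0,0,0,0,0.145]]}}

```text
time: 19.55
tool_pos: [595.6, -36.4, 219.8]
tcp_rot: [-179.9, -0.5, -1.1]
ft_force: [-0.5, 0.6, -0.6]
finger_gap: 84.5
```

Run:
```python
from h import *
go(602.4,-66.5,200,-5.6)
s=sense();print(list(s['tool_pos']),list(s['tcp_rot']),s['joint_pos'])
cv2.imwrite('pics/w7.png',snapshot('wrist'))
```

```text
t 19.55 shift [ 7.2 30.  19.8] turn [-0.002 -0.008  0.078]
[np.float64(595.6135640532658), np.float64(-36.39655102371858), np.float64(219.75372780795075)] [np.float64(-179.9059407894389), np.float64(-0.4627260569901072), np.float64(-1.1238135066993644)] [-8.50791942  7.4147748  88.49707105  0.15369386 83.64137626 82.59908802]
```

View pics/w7.png

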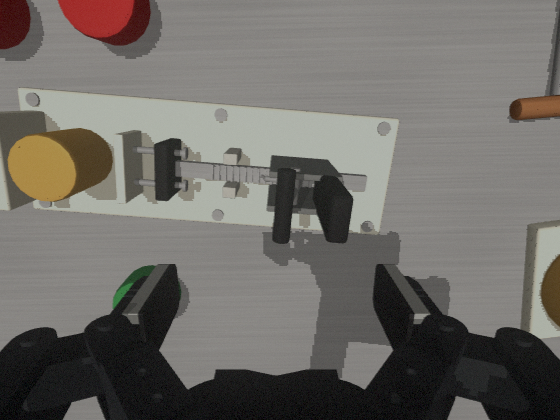

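Run:
```python
from h import *
pose=([595.61,-36.4,219.75],[-179.906,-.463,-1.124])
for uv,z in (((284.5,206),131),((288,172),131),((281,240),131),((297,172),129),((291,240),129),((352,206),150),((331,238),150),((349,238),150)):
    P=ray('wrist',uv,z,pose)[0]; th=np.radians(84.41);print(uv,P.round(1),'clamp',round(P[0]*np.cos(th)+P[1]*np.sin(th)-80,1),round(-P[0]*np.sin(th)+P[1]*np.cos(th)+606.06,1))
```

```text
(284.5, 206) [605.  -42.1 131. ] clamp -63.0 -0.1
(288, 172) [627.8 -44.6 131. ] clamp -63.2 -23.1
(281, 240) [580.7 -39.5 131. ] clamp -62.7 24.3
(297, 172) [627.3 -50.5 129. ] clamp -69.1 -23.1
(291, 240) [579.7 -46.3 129. ] clamp -69.7 24.6
(352, 206) [610.2 -82.4 150. ] clamp -102.5 -9.3
(331, 238) [589.6 -70.3 150. ] clamp -92.6 12.4
(349, 238) [589.5 -81.5 150. ] clamp -103.7 11.5
```

{"name": "servo_tool", "arguments": {"motion": [[85,4,15,0,0,-0.008,0.078],[85,3,12,0,0,0,0],[85,0,3,0,0,0,0],[85,0,0,0,0,0,0]]}}

```text
time: 20.0
tool_pos: [600.6, -67.6, 218.8]
tcp_rot: [-179.9, 0.0, -5.6]
ft_force: [0.2, -0.4, 0.7]
finger_gap: 84.9
```

```bash
python3 -c "
from h import *
go(602.5,-65.5,129,-5.6)"
```

```text
t 20.0 shift [ 1.7 -2.  89.8] turn [-0.002  0.001  0.   ]
```

{"name": "servo_tool", "arguments": {"motion": [[85,2,-2,20,0,0,0],[85,0,0,15,0,0,0],[85,0,0,10,0,0,0]]}}

```text
time: 20.3
tool_pos: [604.2, -65.5, 174.7]
tcp_rot: [-179.9, -0.2, -5.3]
ft_force: [-0.3, -0.7, 0.3]
finger_gap: 85.3
```

```bash
python3 -c "
from h import *
go(602.5,-65.5,129,-5.6)"
```

```text
t 20.3 shift [-1.8  0.3 45.7] turn [-0.003 -0.004  0.006]
```

{"name": "servo_tool", "arguments": {"motion": [[85,-2,0,15,0,0,0.005],[85,0,0,15,0,0,0],[85,0,0,8,0,0,0],[85,0,0,4,0,0,0],[85,0,0,0,0,0,0]]}}

```text
time: 20.8
tool_pos: [600.1, -64.3, 126.3]
tcp_rot: [-179.8, 0.0, -5.4]
ft_force: [0.4, -0.0, -0.5]
finger_gap: 85.0
```

```bash
python3 -c "
from h import *
go(602.5,-65.5,129,-5.6)"
```

```text
t 20.8 shift [ 2.5  1.  -2.7] turn [-0.003  0.001  0.003]
```

{"name": "servo_tool", "arguments": {"motion": [[29,2,1,-2,0,0,0],[29,0,1,0,0,0,0],[29,0,0,0,0,0,0],[29,0,0,0,0,0,0],[29,0,0,0,0,0,0],[29,0,0,0,0,0,0],[29,0,0,0,0,0,0],[29,0,0,0,0,0,0]], "force": 50}}

```text
time: 21.6
tool_pos: [603.7, -67.9, 132.6]
tcp_rot: [-179.9, -0.2, -5.5]
ft_force: [0.6, -0.6, -2.8]
finger_gap: 29.2
```

```bash
python3 -c "
from h import *
go(602.5,-67,129,-5.6)
for n in ('top','side'): cv2.imwrite(f'pics/{n}1.png',snapshot(n))"
```

```text
t 21.6 shift [-1.3 -0.7  3.6] turn [-0.002 -0.003  0.002]
```

{"name": "servo_tool", "arguments": {"motion": [[85,0,0,2,0,0,0],[85,0,0,1,0,0,0],[85,0,0,0,0,0,0],[85,0,0,0,0,0,0],[85,0,0,0,0,0,0],[85,0,0,0,0,0,0]]}}

```text
time: 22.3
tool_pos: [605.1, -67.8, 131.2]
tcp_rot: [-179.9, -0.4, -5.4]
ft_force: [-1.4, 0.4, -0.6]
finger_gap: 85.1
```

```bash
python3 -c "
from h import *
go(602.5,-67,129,-5.6)"
```

```text
t 22.3 shift [-2.6 -0.6  2.2] turn [-0.001 -0.006  0.003]
```

{"name": "servo_tool", "arguments": {"motion": [[29,-2,-1,2,0,-0.006,0.003],[29,0,0,0,0,0,0],[29,0,0,0,0,0,0],[29,0,0,0,0,0,0],[29,0,0,0,0,0,0],[29,0,0,0,0,0,0],[29,0,0,0,0,0,0]]}}

```text
time: 23.0
tool_pos: [603.8, -67.8, 131.2]
tcp_rot: [180.0, -0.1, -5.7]
ft_force: [-0.5, -0.8, 0.6]
finger_gap: 29.4
```

{"name": "servo_tool", "arguments": {"motion": [[85,0,0,1,0,0,0],[85,0,0,0,0,0,0],[85,0,0,0,0,0,0],[85,0,0,0,0,0,0],[85,0,0,0,0,0,0],[85,0,0,0,0,0,0]]}}

```text
time: 23.6
tool_pos: [603.5, -67.7, 129.4]
tcp_rot: [179.9, -0.1, -5.6]
ft_force: [-0.9, -0.1, 0.1]
finger_gap: 85.1
```

{"name": "servo_tool", "arguments": {"motion": [[85,0,0,-15,0,0,0],[85,0,0,-40,0,0,0],[85,0,0,-30,0,0,0],[85,0,-5,-5,0,0,0],[85,0,-25,0,0,0,0],[85,0,-25,0,0,0,0],[85,0,-25,0,0,0,0],[85,0,0,0,0,0,0]]}}

```text
time: 24.4
tool_pos: [611.9, 13.9, 228.1]
tcp_rot: [179.9, -0.3, -5.8]
ft_force: [-0.3, -0.1, -0.3]
finger_gap: 85.2
```

Run:
```python
from h import *
s=sense();print(list(s['tool_pos'].round(2)),list(s['tcp_rot'].round(3)))
im=snapshot('wrist');cv2.imwrite('pics/w8.png',im)
cv2.imwrite('pics/w8c.png',cv2.resize(im[60:260,0:320],None,fx=2.5,fy=2.5,interpolation=cv2.INTER_CUBIC))
```

```text
[np.float64(611.88), np.float64(13.88), np.float64(228.08)] [np.float64(179.935), np.float64(-0.296), np.float64(-5.793)]
```

View pics/w8c.png

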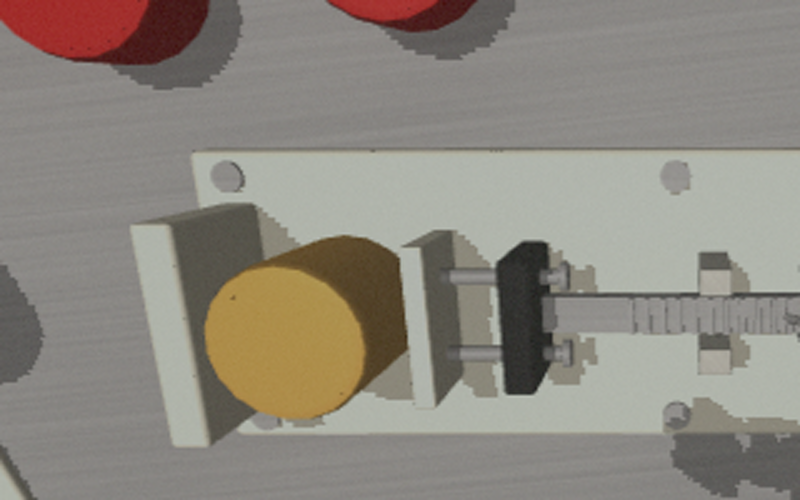

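```bash
cat > m.py <<'E'
from h import *
import sys
th=np.radians(84.41)
def cl(uv,z,pose,ox=0,oy=60,f=2.5):
    P=ray('wrist',(uv[0]/f+ox,uv[1]/f+oy),z,pose)[0];return round(P[0]*np.cos(th)+P[1]*np.sin(th)-80,1),round(-P[0]*np.sin(th)+P[1]*np.cos(th)+606.06,1)
def tall(im,pose):
    hsv=cv2.cvtColor(im,cv2.COLOR_BGR2HSV);m=cv2.inRange(hsv,(10,120,150),(30,255,255))
    for c in blobs(m,500):
        P=ray('wrist',c[:,0],81,pose)[:,:2];(x,y),r=cv2.minEnclosingCircle(P.astype(np.float32));print('tall',round(x*np.cos(th)+y*np.sin(th)-80,1),round(-x*np.sin(th)+y*np.cos(th)+606.06,1),r)
E
python3 - <<'E'
from m import *
pose=([611.88,13.88,228.08],[179.935,-.296,-5.793])
for n,uv,z in (('fence',(171,225),75),('fence',(209,443),75),('plate',(402,247),62),('plate',(416,405),62),('plateback',(420,245),62),('plateback',(435,405),62),('head',(497,262),62),('head',(505,392),62)): print(n,cl(uv,z,pose))
tall(cv2.imread('pics/w8.png'),pose)
E
```

```text
fence (np.float64(163.2), np.float64(-38.9))
fence (np.float64(163.9), np.float64(38.2))
plate (np.float64(92.7), np.float64(-29.3))
plate (np.float64(93.6), np.float64(28.9))
plateback (np.float64(86.4), np.float64(-29.9))
plateback (np.float64(86.6), np.float64(28.9))
head (np.float64(60.3), np.float64(-23.9))
head (np.float64(60.7), np.float64(23.9))
tall 129.0 0.0 26.452280044555664
```

Run:
```python
from m import *
poses={'w7':([595.61,-36.4,219.75],[-179.906,-.463,-1.124]),'w8':([611.88,13.88,228.08],[179.935,-.296,-5.793])}
boxes={'w7':(140,120,60,95),'w8':(190,145,45,85)}
for k in poses:
    im=cv2.imread(f'pics/{k}.png');g=cv2.cvtColor(im,cv2.COLOR_BGR2GRAY);x,y,w,h=boxes[k]
    m=np.zeros_like(g);m[y:y+h,x:x+w]=(g[y:y+h,x:x+w]<60)*255
    c=max(blobs(m,50),key=cv2.contourArea)[:,0]
    print(k,cv2.boundingRect(c),[ [int(i) for i in c[c[:,0]<c[:,0].min()+3][:,1][[0,-1]]]])
    P=ray('wrist',c,62,poses[k])[:,:2];a=P@[np.cos(th),np.sin(th)]-80;print('head top front',np.sort(a)[-8:].round(1))
    v=175 if k=='w7' else 180
    print([int(t) for t in g[v,90:200]] if k=='w7' else [int(t) for t in g[v,150:220]])
# handle/trigger in w8?
im=cv2.imread('pics/w8.png');cv2.imwrite('pics/w8d.png',np.hstack([cv2.resize(im[60:260,150:440],None,fx=1.35,fy=1.35),cv2.resize(cv2.imread('pics/w7.png')[60:260,90:380],None,fx=1.35,fy=1.35)]))
t0=cv2.imread('pics/top0.png');t1=snapshot('top')
cv2.imwrite('pics/top2.png',t1)
for t in (t0,t1): print([int(v) for v in cv2.cvtColor(t,cv2.COLOR_BGR2GRAY)[205:222,236:272].mean(0)])
```

```text
w7 (154, 139, 27, 62) [[144, 199]]
head top front [46.  46.1 46.2 46.2 46.2 46.2 46.3 46.3]
[66, 64, 63, 63, 65, 63, 67, 66, 64, 64, 65, 65, 67, 64, 65, 64, 66, 77, 122, 132, 134, 133, 133, 131, 131, 147, 169, 175, 176, 176, 175, 175, 176, 171, 130, 89, 84, 77, 81, 83, 81, 80, 83, 84, 79, 80, 82, 81, 82, 85, 83, 81, 90, 125, 133, 131, 133, 133, 132, 131, 133, 133, 133, 131, 97, 60, 46, 45, 46, 47, 45, 49, 52, 46, 42, 46, 45, 44, 39, 36, 39, 30, 37, 37, 35, 74, 95, 100, 97, 98, 98, 131, 139, 140, 142, 140, 139, 142, 142, 141, 142, 139, 142, 140, 141, 141, 144, 142, 144, 143]
w8 (199, 157, 22, 61) [[163, 202]]
head top front [60.4 60.5 60.5 60.5 60.5 60.6 60.6 60.7]
[68, 65, 70, 72, 71, 67, 67, 68, 67, 68, 67, 110, 168, 180, 177, 176, 177, 176, 177, 172, 117, 81, 83, 86, 85, 84, 83, 83, 83, 84, 84, 83, 86, 117, 131, 134, 134, 137, 135, 136, 135, 135, 135, 136, 136, 132, 172, 178, 177, 108, 48, 53, 54, 52, 45, 55, 50, 49, 54, 49, 46, 43, 45, 41, 42, 40, 61, 93, 100, 98]
[94, 84, 71, 93, 114, 118, 128, 134, 130, 135, 132, 87, 62, 89, 99, 99, 105, 115, 117, 114, 64, 15, 17, 16, 22, 62, 93, 103, 101, 111, 116, 118, 122, 121, 120, 120]
[43, 48, 53, 71, 96, 90, 60, 69, 75, 80, 76, 79, 83, 83, 79, 53, 53, 50, 48, 55, 71, 79, 76, 72, 79, 76, 78, 75, 71, 68, 68, 67, 65, 66, 64, 66]
```

View pics/w8d.png

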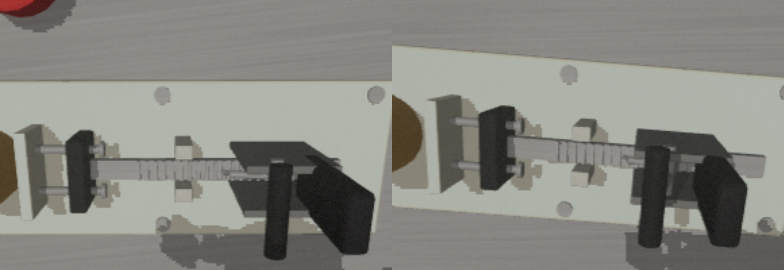

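The jaw advanced about 14 mm in 2 pumps: the head went from 46.2 to 60.5, so j ≈ 29.6 mm and the spring is free. My first plate reading was wrong. About 4 more pumps are needed, and I'll look again after 3.

```bash
python3 -c "
from h import *
go(602.5,-66.5,215,-5.6)"
```

```text
t 24.5 shift [-1.3 78.4 13. ] turn [ 0.003 -0.005 -0.005]
```

{"name": "servo_tool", "arguments": {"motion": [[85,0,30,0,0,0,0],[85,0,30,0,0,0,0],[85,0,13,5,0,-0.005,-0.005],[85,0,2,0,0,0,0]]}}

```text
time: 24.9
tool_pos: [603.0, -67.1, 222.0]
tcp_rot: [179.8, 0.1, -5.6]
ft_force: [-0.1, 0.8, -0.6]
finger_gap: 84.8
```

```bash
python3 -c "
from h import *
go(602.5,-66.5,129,-5.6)"
```

```text
t 24.9 shift [-0.4 -0.9 93. ] turn [0.003 0.002 0.001]
```

{"name": "servo_tool", "arguments": {"motion": [[85,0,-1,20,0,0,0],[85,0,0,25,0,0,0],[85,0,0,10,0,0,0],[85,0,0,5,0,0,0]]}}

```text
time: 25.3
tool_pos: [604.0, -66.7, 161.6]
tcp_rot: [179.9, -0.0, -5.8]
ft_force: [-0.1, 0.5, -0.3]
finger_gap: 84.8
```

```bash
python3 -c "
from h import *
go(602.5,-66.5,129,-5.6)"
```

```text
t 25.3 shift [-1.5 -0.1 32.6] turn [ 0.003 -0.001 -0.003]
```

{"name": "servo_tool", "arguments": {"motion": [[85,-1,0,15,0,0,0],[85,0,0,10,0,0,0],[85,0,0,4,0,0,0],[85,0,0,0,0,0,0]]}}

```text
time: 25.7
tool_pos: [603.1, -65.7, 130.7]
tcp_rot: [179.9, -0.0, -5.7]
ft_force: [-0.5, -0.2, 1.1]
finger_gap: 85.2
```

{"name": "servo_tool", "arguments": {"motion": [[29,0,1,0,0,0,0],[29,0,0,0,0,0,0],[29,0,0,0,0,0,0],[29,0,0,0,0,0,0],[29,0,0,0,0,0,0],[29,0,0,0,0,0,0],[29,0,0,0,0,0,0]]}}

```text
time: 26.4
tool_pos: [604.5, -68.0, 134.3]
tcp_rot: [179.8, -0.3, -5.7]
ft_force: [0.4, -0.7, -1.6]
finger_gap: 29.4
```

{"name": "servo_tool", "arguments": {"motion": [[85,-1,0,2,0,0,0],[85,0,0,1,0,0,0],[85,0,0,0,0,0,0],[85,0,0,0,0,0,0],[85,0,0,0,0,0,0],[85,0,0,0,0,0,0]]}}

```text
time: 27.0
tool_pos: [604.2, -67.8, 132.2]
tcp_rot: [179.7, -0.4, -5.7]
ft_force: [0.3, -0.2, 0.2]
finger_gap: 85.1
```

Pump 3 is done; now pumps 4 and 5.

{"name": "servo_tool", "arguments": {"motion": [[29,-2,-1,3,0.004,-0.006,0],[29,0,0,0,0,0,0],[29,0,0,0,0,0,0],[29,0,0,0,0,0,0],[29,0,0,0,0,0,0],[29,0,0,0,0,0,0],[29,0,0,0,0,0,0]]}}

```text
time: 27.7
tool_pos: [602.8, -67.8, 130.9]
tcp_rot: [179.9, -0.1, -5.7]
ft_force: [0.1, -0.8, 0.4]
finger_gap: 29.7
```

{"name": "servo_tool", "arguments": {"motion": [[85,-1,0,2,0,0,0],[85,0,0,1,0,0,0],[85,0,0,0,0,0,0],[85,0,0,0,0,0,0],[85,0,0,0,0,0,0],[85,0,0,0,0,0,0]]}}

```text
time: 28.3
tool_pos: [601.5, -67.4, 127.0]
tcp_rot: [179.9, -0.1, -5.7]
ft_force: [-0.4, -0.2, 0.8]
finger_gap: 85.0
```

{"name": "servo_tool", "arguments": {"motion": [[29,-1,-1,2,0,0,0],[29,0,0,0,0,0,0],[29,0,0,0,0,0,0],[29,0,0,0,0,0,0],[29,0,0,0,0,0,0],[29,0,0,0,0,0,0],[29,0,0,0,0,0,0]]}}

```text
time: 29.0
tool_pos: [601.2, -67.4, 126.8]
tcp_rot: [179.8, -0.2, -5.8]
ft_force: [-0.0, -0.7, 1.0]
finger_gap: 29.7
```

{"name": "servo_tool", "arguments": {"motion": [[85,-1,0,1,0,0,0],[85,0,0,1,0,0,0],[85,0,0,0,0,0,0],[85,0,0,0,0,0,0],[85,0,0,0,0,0,0],[85,0,0,0,0,0,0]]}}

```text
time: 29.6
tool_pos: [599.9, -67.3, 124.2]
tcp_rot: [179.8, -0.2, -5.7]
ft_force: [0.4, 0.6, -0.5]
finger_gap: 85.0
```

{"name": "servo_tool", "arguments": {"motion": [[85,0,0,-15,0,0,0],[85,0,0,-40,0,0,0],[85,0,0,-30,0,0,0],[85,0,-5,-5,0,0,0],[85,0,-25,0,0,0,0],[85,0,-25,0,0,0,0],[85,0,-25,0,0,0,0],[85,0,0,0,0,0,0]]}}

```text
time: 30.4
tool_pos: [608.3, 14.6, 222.6]
tcp_rot: [179.7, -0.4, -5.9]
ft_force: [-0.1, 0.5, -0.5]
finger_gap: 84.6
```

Run:
```python
from m import *
s=sense();print(list(s['tool_pos'].round(2)),list(s['tcp_rot'].round(3)))
pose=(s['tool_pos'],s['tcp_rot'])
im=snapshot('wrist');cv2.imwrite('pics/w9.png',im)
g=cv2.cvtColor(im,cv2.COLOR_BGR2GRAY);m=np.zeros_like(g);m[140:245,140:250]=(g[140:245,140:250]<60)*255
c=max(blobs(m,50),key=cv2.contourArea)[:,0]
print(cv2.boundingRect(c));P=ray('wrist',c,62,pose)[:,:2];print('head',np.sort(P@[np.cos(th),np.sin(th)]-80)[-6:].round(1))
tall(im,pose)
cv2.imwrite('pics/w9c.png',cv2.resize(im[60:260,0:320],None,fx=2.5,fy=2.5,interpolation=cv2.INTER_CUBIC))
```

```text
[np.float64(608.31), np.float64(14.59), np.float64(222.56)] [np.float64(179.745), np.float64(-0.369), np.float64(-5.872)]
(176, 155, 26, 61)
head [78.4 78.5 78.5 78.5 78.5 78.5]
tall 135.4 0.2 26.411334991455078
```

View pics/w9c.png

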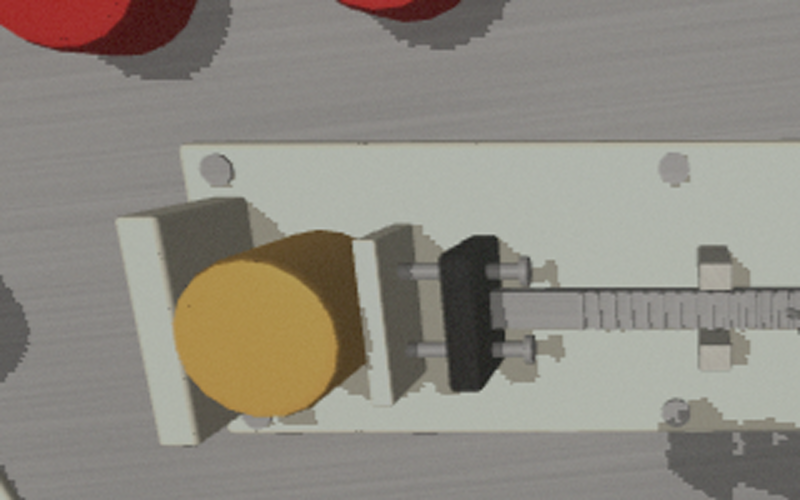

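Run:
```python
from m import *
pose=([608.31,14.59,222.56],[179.745,-.369,-5.872])
for n,uv,z in (('fence',(157,218),75),('fence',(197,443),75),('plate',(354,241),62),('plate',(373,405),62),('plateback',(373,241),62),('plateback',(392,405),62),('head',(440,257),62),('head',(451,390),62)): print(n,cl(uv,z,pose))
go(602.5,-66.5,215,-5.6)
```

```text
fence (np.float64(163.4), np.float64(-38.8))
fence (np.float64(164.2), np.float64(38.8))
plate (np.float64(106.5), np.float64(-29.1))
plate (np.float64(106.8), np.float64(29.9))
plateback (np.float64(100.1), np.float64(-29.0))
plateback (np.float64(100.0), np.float64(29.9))
head (np.float64(78.0), np.float64(-23.5))
head (np.float64(78.4), np.float64(24.4))
t 30.45 shift [ 2.4 79.9  7.9] turn [ 0.005 -0.006 -0.005]
```

Spring push-in is now about 4 mm, so one full pump should give about 10 mm, inside the 6–12 mm window. I go back for the last squeeze and hold it.

{"name": "servo_tool", "arguments": {"motion": [[85,0,30,0,0,0,0],[85,1,30,0,0,0,0],[85,1,15,0,0.004,-0.006,-0.005],[85,0,2,0,0,0,0]]}}

```text
time: 30.85
tool_pos: [601.4, -66.7, 222.4]
tcp_rot: [179.8, 0.0, -5.5]
ft_force: [0.1, 0.4, 0.1]
finger_gap: 84.9
```

```bash
python3 -c "
from h import *
go(602.5,-66.5,129,-5.6)"
```

```text
t 30.85 shift [ 1.2 -0.6 93.4] turn [0.003 0.001 0.002]
```

{"name": "servo_tool", "arguments": {"motion": [[85,0,-1,20,0,0,0],[85,0,0,25,0,0,0],[85,0,0,10,0,0,0],[85,0,0,5,0,0,0]]}}

```text
time: 31.25
tool_pos: [602.2, -67.5, 162.6]
tcp_rot: [179.8, -0.2, -5.7]
ft_force: [-0.2, -0.5, -0.8]
finger_gap: 84.5
```

{"name": "servo_tool", "arguments": {"motion": [[85,-1,0,15,0,0,0],[85,0,0,10,0,0,0],[85,0,0,4,0,0,0],[85,0,0,0,0,0,0]]}}

```text
time: 31.65
tool_pos: [601.3, -66.8, 131.8]
tcp_rot: [179.8, -0.2, -5.6]
ft_force: [0.2, 0.0, 0.2]
finger_gap: 84.8
```

```bash
python3 -c "
from h import *
go(602.5,-66.5,129,-5.6)"
```

```text
t 31.65 shift [ 1.2 -0.5  2.8] turn [ 0.003 -0.003 -0.001]
```

{"name": "servo_tool", "arguments": {"motion": [[29,1,0,2,0,0,0],[29,0,0,0,0,0,0],[29,0,0,0,0,0,0],[29,0,0,0,0,0,0],[29,0,0,0,0,0,0],[29,0,0,0,0,0,0],[29,0,0,0,0,0,0],[29,0,0,0,0,0,0]]}}

```text
time: 32.45
tool_pos: [603.8, -67.9, 133.1]
tcp_rot: [179.8, -0.4, -5.7]
ft_force: [1.0, -0.7, -1.4]
finger_gap: 29.4
```

Run:
```python
from m import *
s=sense();print(s['finger_gap'],s['ft_force'])
im=snapshot('wrist');cv2.imwrite('pics/w10.png',im)
A=snapshot('side');B=snapshot('top')
cv2.imwrite('pics/side10.png',A);cv2.imwrite('pics/top10.png',B)
# expected pixels of plate face top / head front top, per camera
def W(a,b,z): return np.array([*(np.array([np.cos(th),np.sin(th)])*(a+80)+np.array([-np.sin(th),np.cos(th)])*(b-606.06)),z])
for n in ('side','top'): print(n,[np.round(proj(n,W(a,0,62)),1).tolist() for a in (165,107,84,78)])
p=camera_params('wrist');T=np.array(p['tool_from_camera']);Rw=Ro.from_euler('xyz',s['tcp_rot'],degrees=True).as_matrix()
for a,b in ((107,0),(84,25),(84,0),(84,-25)):
    q=np.linalg.inv(T)@np.r_[Rw.T@(W(a,b,62)-s['tool_pos']),1];print('wrist',a,b,p['fx']*q[0]/q[2]+p['cx'],p['fy']*q[1]/q[2]+p['cy'])
a=cv2.resize(A[215:295,205:305],None,fx=4,fy=4,interpolation=cv2.INTER_CUBIC);b=cv2.resize(B[180:260,200:300],None,fx=4,fy=4,interpolation=cv2.INTER_CUBIC)
cv2.imwrite('pics/fin.png',np.hstack([a,b]))
```

```text
29.35371921987892 [ 1.029873   -0.74543482 -1.37039486]
side [[234.2, 264.4], [245.9, 249.1], [250.3, 243.3], [251.4, 241.8]]
top [[214.6, 207.6], [235.0, 209.2], [243.1, 209.9], [245.3, 210.1]]
wrist 107 0 -40.73539974681535 231.65360398868285
wrist 84 25 5.998414743492901 267.9258192863881
wrist 84 0 -3.501745084358845 231.5939567247624
wrist 84 -25 -13.69368006360628 192.61650922777852
```

Run:
```python
from m import *
for f in ('top0','top1','top10'):
    g=cv2.cvtColor(cv2.imread(f'pics/{f}.png'),cv2.COLOR_BGR2GRAY);print(f,[int(v) for v in g[206:218,228:268].mean(0)])
g=cv2.cvtColor(cv2.imread('pics/w10.png'),cv2.COLOR_BGR2GRAY)
for v in range(180,300,8): print(v,g[v,:44].tolist())
```

```text
top0 [109, 110, 109, 110, 109, 109, 110, 108, 104, 89, 63, 86, 118, 121, 129, 134, 128, 136, 133, 96, 56, 89, 100, 99, 104, 119, 120, 115, 72, 14, 18, 18, 18, 53, 89, 105, 101, 109, 115, 116]
top1 [112, 112, 113, 111, 107, 101, 93, 70, 36, 52, 88, 115, 114, 122, 140, 136, 99, 54, 86, 101, 99, 104, 124, 124, 118, 81, 16, 20, 17, 20, 45, 86, 106, 102, 106, 118, 118, 120, 121, 121]
top10 [111, 110, 106, 95, 86, 57, 57, 117, 140, 112, 50, 74, 100, 101, 89, 33, 19, 19, 18, 16, 56, 87, 107, 104, 102, 104, 99, 101, 118, 117, 119, 118, 114, 119, 117, 119, 117, 119, 114, 122]
180 [90, 88, 89, 89, 88, 85, 91, 86, 84, 90, 88, 92, 134, 141, 142, 139, 144, 141, 142, 141, 142, 141, 141, 141, 139, 140, 142, 177, 137, 86, 49, 46, 41, 45, 40, 42, 45, 43, 42, 44, 46, 43, 39, 43]
188 [86, 86, 87, 68, 57, 41, 39, 39, 42, 31, 37, 38, 35, 36, 36, 44, 37, 37, 40, 37, 38, 40, 40, 40, 33, 40, 37, 35, 43, 38, 41, 34, 36, 43, 41, 40, 43, 40, 46, 39, 38, 46, 44, 42]
196 [38, 39, 45, 41, 41, 37, 36, 28, 35, 34, 31, 28, 34, 31, 30, 33, 30, 35, 35, 39, 30, 30, 37, 34, 36, 35, 39, 37, 37, 33, 45, 79, 81, 82, 86, 87
[... 1703 characters left out ...]
 186, 186, 187, 185, 188]
276 [186, 184, 185, 187, 186, 185, 184, 185, 185, 185, 185, 186, 186, 184, 185, 186, 186, 186, 186, 186, 187, 187, 186, 187, 184, 187, 187, 185, 186, 186, 185, 186, 186, 185, 185, 187, 186, 186, 186, 186, 186, 186, 186, 187]
284 [142, 141, 144, 143, 141, 142, 143, 145, 142, 143, 144, 143, 141, 143, 143, 143, 145, 144, 143, 144, 146, 144, 144, 143, 146, 144, 144, 144, 144, 146, 144, 143, 146, 144, 145, 144, 145, 147, 145, 146, 146, 145, 146, 145]
292 [140, 138, 140, 139, 143, 140, 140, 142, 142, 142, 143, 144, 144, 142, 144, 141, 144, 142, 142, 143, 144, 142, 145, 146, 143, 145, 143, 143, 144, 141, 142, 145, 143, 145, 145, 146, 145, 142, 146, 144, 145, 146, 145, 142]
```

```bash
python3 -c "
from bench import *
s=sense();print(s['time'],s['finger_gap'],s['ft_force']);print(hand_in())"
```

```text
32.6 29.82927210115342 [ 1.06463112 -1.31545235 -2.31687796]
the job is handed in; nothing more can be done
None
```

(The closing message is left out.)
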